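# Refit the pointer knob of a bench transformer

## Robot

A 6-joint arm with a two-finger parallel gripper is mounted at the origin on the work surface. World frame = base frame: x ahead of the robot, y to its left, z up, the work surface at z = 0. Lengths are in m, angles in rad, forces in N, time in s.
With the tool pointing down it reaches from about 0.275 to 0.85 m from the base axis. Payload 5.2 kg.
Tool frame: the origin (TCP) lies midway between the tips of the shut fingers; the grasp point (between the pads) lies manip.pinch_z behind it (manip.pinch_z is the distance from the TCP to the grasp point, in m); x points along the fingers, y is the direction in which the jaws open and shut, and the axes are right-handed (so a half turn about x gives the same grasp; the last joint's range is limited). The gripper opens to 85 mm and grips with 20 to 120 N. Pads are 22 mm wide; open, the fingers measure 114 mm over their backs; the gripper's body (76 mm by 85 mm) begins 54 mm behind the grasp point. The pads swing forward as they close: fully open they stand 13 mm farther back than shut.
Start: joints at [-1.369, 0.259, 1.535, -0, 1.348, -0.203], TCP at [0.217, -0.506, 0.231] pointing down, gripper open.
Joint ranges: [-3.14, 3.14], [-0.91, 2.08], [0.19, 2.58], [-1.22, 4.36], [0.22, 2.71], [-3.12, 3.12]. Speed limits (rad/s): [2.57, 2.57, 3.14, 3.14, 3.14, 3.14].

## Interface

Orientations are given as a unit quaternion [x, y, z, w].
In Python, from bench import manip gives the robot as it stands.
- The arm moves only by the tool move_arm, never from a script. Its argument "rows" is text: rows parted by semicolons, each of 5 numbers parted by spaces: the opening, from 0 (shut) to 1 (fully open), then the shift along the tool's x, y, z in units of 25 mm (1.0 is 25 mm), then the turn about the tool's x in units of 5 degrees (1.0 is 5 degrees). In form: hand tx ty tz twist; .... A call has 1 to 5 rows; each row shifts and turns the pose as measured when the row begins, along the tool's axes as they then stand; what a row does not reach is not made up. A row lasts 1/12 s, in which the tool goes at most 41.7 mm and 7.16 degrees, less where a joint would pass 70% of its speed; a pose out of reach is approached as far as the arm can. A call is refused whole if a number of a shift passes 1 or a number of a turn 1, either way. A call with a gripper value outside its range is refused whole. The fingers move at their own pace and stop on an object; "newtons" is the grip in N (left out, the last holds). Time passes only in rows, so rows that do not move let the fingers close. It gives the time, the measured TCP pose, the force and the opening at its end, in the units of the state.
- manip.get_state(): the state, without advancing time (a new reading comes with each control period).
- manip.read_camera(name): name is "scene" or "top" or "wrist"; returns a dict with "img" (384x512x3 uint8, red, green, blue), "K" (3x3 intrinsics, pixels), "T" (4x4, takes a point from camera to world coordinates). Camera axes: x right, y down, z forward; pixel columns grow to the right and rows downward; lengths in m; the calibration is good to about 2 mm. A picture is of the moment at which its call begins. There is no depth.
- manip.close_job(): hands the job in, once; it reports no verdict.
Trained networks look in the newest picture that a camera, given by its name, has taken for a name from the list of things; names that differ only in an ending like _2 or _b are one class to them, and where a whole thing is asked for, a point or a joint stands for the part that bears it (a point fixed in the world has none). Each returns a list of dicts, best first, with "confidence" (0 to 1); they miss things now and then, are a little off and sometimes report something else, mostly with a low value. They report only what shows in the picture. A call takes as long as a camera call. They do not tell look-alikes from the thing itself.
- manip.search_frame(target, camera): "bbox" ([centre column, centre row, width, height] in pixels, round what is visible of it).
- manip.cut_out(target, camera): "region" (384x512 bool, what is visible of it) and "bbox" ([centre column, centre row, width, height] in pixels, round what is visible of it).
- manip.pinpoint(target, camera): "centre" ([row, column] in pixels: a listed point, or the origin of a listed thing).
The state is a dict: "clock": time; "joints": joint angles; "joint_velocities": joint speeds; "joint_torque": joint torques, N m; "eef_pos": TCP position; "tcp_rot": TCP orientation; "force": force on the tool from outside, world axes, zero at the start; "moment": the same for the moment, N m; "width": finger opening in m.
Only numpy, scipy, OpenCV 4.12 (cv2) and the standard library are available. Lean on these libraries where they do the work, as an engineer would, in place of code of your own. Each camera call takes 0.05 s, during which the arm holds its last target.

## Task

Refit the control knob of the bench transformer: pick up the pointer knob (the one with the bar grip and D-shaped stub), turn it until the flat of its stub meets the flat in the D-shaped bore on top of the transformer, lower it until it drops fully home with its skirt down on the deck, and let go. Leave the plain round knob standing where it is.

Things in the scene. Friction and masses are not known exactly. Their poses are not given: they have to be found in the camera images.
- knob_grip (a point): Loose black knob, 70 mm high, standing on its metal stub. Point: on its axis in the bar grip, 52 mm above the foot; x along the bar to the pointer nose, z up. Heights above foot: stub 0-24, skirt (radius 31) 24-32, bar (50 long, 14 wide in y) 32-70 mm; nose reaches 44 mm from the axis. Stub radius 20 mm with one flat, 9 mm from the axis, on the +x (nose) side; foot bevelled 2-3 mm. About 140 g.
- bore (a point): Centre of the D bore's mouth in the top deck of the fixed transformer, a dark metal box 176 mm square; deck 90 mm above the bench. z up; x points to the bore's flat and the dial's long tick. Bore radius 24 mm, flat 13 mm from the axis on +x, mouth bevelled 3 mm, 30 mm deep. The stub enters only flat to flat (about 12 degrees either way). Home: skirt on deck, knob's point 28 mm above this one.
- round_knob_centre (a point): Bystander, to be left alone: a plain round knob, loose, standing on a fully round stub, black plastic with an aluminium stub, without bar or pointer; 68 mm high, skirt radius 31 mm, drum above it of radius 23 mm. The point is its centre, 34 mm above the bench.
There are look-alikes about, which are no part of the job. Leave any purple look-alike of the part that bears knob_grip alone.

How it is judged:
By the outcome, as a careful person would: the job done as asked, in the order asked, and still so for the second after the job is handed in, with the robot touching nothing.
It also fails if it takes over 37 s, if anything falls off the work surface, if the arm or the gripper's body presses on something with over 40 N, if the wrist force passes 120 N, or if a joint passes its speed limit or range.

## Working session

There is one attempt and no reset: what is moved stays moved. The work goes in short steps, Python scripts to look and compute and a tool call to move; the robot and the scene stay as the last step left them, time stands still between calls to the robot, and variables do not carry over. Pictures are saved under pics/ and viewed, and the job is handed in when it is done.

Besides the shell and the picture viewer there is one more tool, called after ">>>" as name(argument=value, ...) on one line, values as JSON. move_arm: Moves the arm, as the interface text tells. Its arguments: {"type":"object","properties":{"rows":{"type":"string"},"newtons":{"type":"number"}},"required":["rows"]}

```bash
ls; mkdir -p pics
cat > h.py <<'E'
import numpy as np, cv2
from bench import manip
from scipy.spatial.transform import Rotation as R
def snap(n,f):
    c=manip.read_camera(n); cv2.imwrite('pics/'+f,c['img'][:,:,::-1]); return c
def onplane(c,u,v,z):
    d=c['T'][:3,:3]@np.linalg.solve(c['K'],[u,v,1.]); o=c['T'][:3,3]
    return o+d*(z-o[2])/d[2]
def proj(c,p):
    q=np.linalg.inv(c['T'])@np.append(p,1); q=c['K']@q[:3]; return q[:2]/q[2]
E
python3 - <<'E'
from h import *
print(manip.pinch_z, manip.get_state())
for n in ['top','scene']:
    c=snap(n,n+'0.png')
    for t,z in [('knob_grip',.052),('bore',.09),('round_knob_centre',.034)]:
        for r in manip.pinpoint(t,n): print(n,t,r['confidence'],r['centre'],onplane(c,r['centre'][1],r['centre'][0],z).round(4))
E
```

```text
pics
0.0187 {'clock': 0.0, 'joints': array([-1.36881253e+00,  2.59298848e-01,  1.53609856e+00, -3.59088206e-05,
        1.34802904e+00, -2.02767777e-01]), 'joint_velocities': array([-0.00055439, -0.00053509,  0.00050982,  0.00161222,  0.00028009,
        0.00064263]), 'joint_torque': array([ 1.97637048e-03, -4.46024537e+01, -2.90573287e+01, -5.08509322e-05,
        1.15619134e-02, -1.54104676e-06]), 'eef_pos': array([ 0.21649879, -0.50500116,  0.23049226]), 'tcp_rot': array([-0.69266303, -0.14277753,  0.69268728, -0.14148083]), 'force': array([-0.24487677,  0.39257864,  0.20708683]), 'moment': array([-0.0138106 ,  0.00757267,  0.01904428]), 'width': 0.08511659728624259}
top knob_grip 0.96 [231.3, 208.7] [0.397  0.1552 0.052 ]
top knob_grip 0.75 [187.2, 275.8] [0.4927 0.0112 0.052 ]
top knob_grip 0.66 [177.9, 217.7] [0.5127 0.1376 0.052 ]
top bore 0.98 [180.8, 384.6] [ 0.502  -0.2134  0.09  ]
top round_knob_centre 0.6 [160.8, 152.9] [0.5534 0.2843 0.034 ]
scene knob_grip 0.81 [218.8, 295.5] [0.5137 0.1357 0.052 ]
scene knob_grip 0.81 [207.8, 226.8] [0.4884 0.0154 0.052 ]
scene knob_grip 0.72 [161.6, 296.5] [0.3923 0.1482 0.052 ]
scene bore 0.63 [213.2, 84.6] [ 0.5122 -0.2188  0.09  ]
scene round_knob_centre 0.67 [238.4, 381.2] [0.5471 0.2846 0.034 ]
```

Run:
```python
import cv2
a=cv2.imread('pics/top0.png');b=cv2.imread('pics/scene0.png')
cv2.imwrite('pics/t0c.png',cv2.resize(a[120:270,120:320],(800,600),interpolation=2))
cv2.imwrite('pics/t0b.png',cv2.resize(a[110:260,310:460],(600,600),interpolation=2))
cv2.imwrite('pics/s0c.png',cv2.resize(b[110:290,190:430],(800,600),interpolation=2))
```

```text
(no output)
```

View pics/t0c.png

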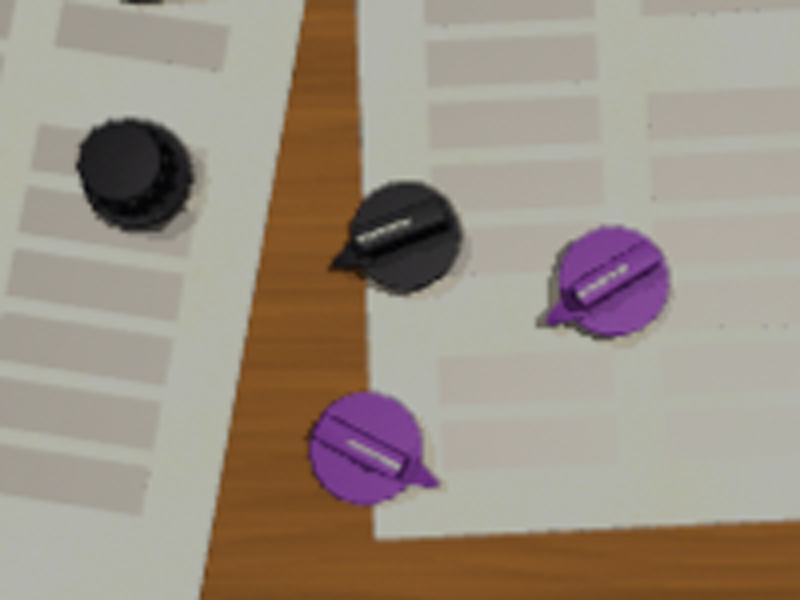

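View pics/s0c.png

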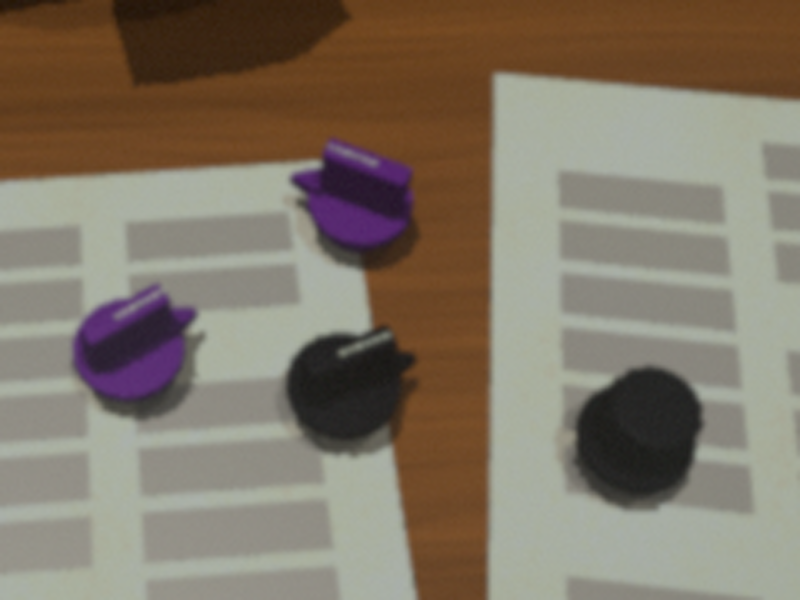

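View pics/t0b.png

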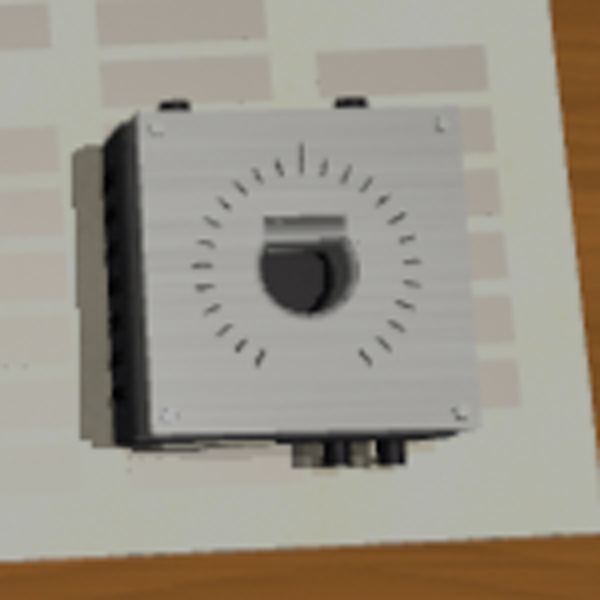

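View pics/scene0.png

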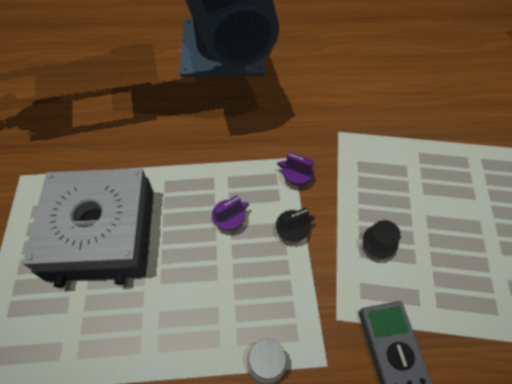

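Run:
```python
from h import *
s=manip.get_state(); Rt=R.from_quat(s['tcp_rot']).as_matrix(); print(Rt.round(3))
c=snap('wrist','w0.png'); T=c['T']; print('cam in tool', (Rt.T@(T[:3,3]-s['eef_pos'])).round(3)); print((Rt.T@T[:3,:3]).round(2)); print(c['K'])
```

```text
[[-0.     0.394 -0.919]
 [ 0.    -0.919 -0.394]
 [-1.    -0.    -0.   ]]
cam in tool [-0.143 -0.    -0.081]
[[ 0.   -0.31  0.95]
 [ 1.    0.   -0.  ]
 [-0.    0.95  0.31]]
[[282.23443918   0.         250.21185742]
 [  0.         282.23443918 195.03297898]
 [  0.           0.           1.        ]]
```

View pics/w0.png

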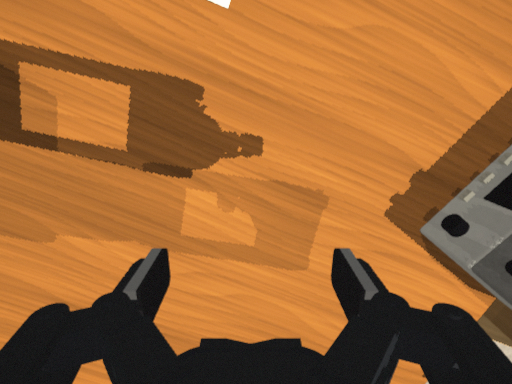

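>>> move_arm(rows="0.5 -0.2 -0.4 -1 0; 0.5 -0.2 -0.4 -1 0; 0.5 -0.2 -0.4 -1 0; 0.5 -0.2 -0.4 -1 0; 0.5 -0.2 -0.4 -1 0")

```text
clock: 0.87
eef_pos: [0.3108, -0.411, 0.255]
tcp_rot: [-0.693, -0.139, 0.694, -0.138]
force: [0.0, -1.1, -0.1]
width: 0.0426
```

>>> move_arm(rows="0.5 0 -0.4 -1 0; 0.5 0 -0.4 -1 0; 0.5 0 -0.4 -1 0; 0.5 0 -0.4 -1 0; 0.5 0 -0.4 -1 0")

```text
clock: 1.28
eef_pos: [0.4113, -0.3124, 0.2571]
tcp_rot: [-0.693, -0.138, 0.694, -0.139]
force: [1.2, -0.9, -0.3]
width: 0.0427
```

>>> move_arm(rows="0.5 0 -0.4 -1 0; 0.5 0 -0.4 -1 0; 0.5 0 -0.4 -1 0; 0.5 0 -0.4 -1 0; 0.5 0 0 0 0")

```text
clock: 1.7
eef_pos: [0.4944, -0.2292, 0.2577]
tcp_rot: [0.694, 0.139, -0.692, 0.141]
force: [0.2, -0.1, 0.3]
width: 0.0428
```

Run:
```python
from h import *
c=snap('wrist','w1.png'); np.savez('w1.npz',K=c['K'],T=c['T'])
for r in manip.pinpoint('bore','wrist'): print(r, onplane(c,r['centre'][1],r['centre'][0],.09))
```

```text
{'centre': [158.4, 247.0], 'confidence': 0.81} [ 0.51339717 -0.21758519  0.09      ]
```

View pics/w1.png

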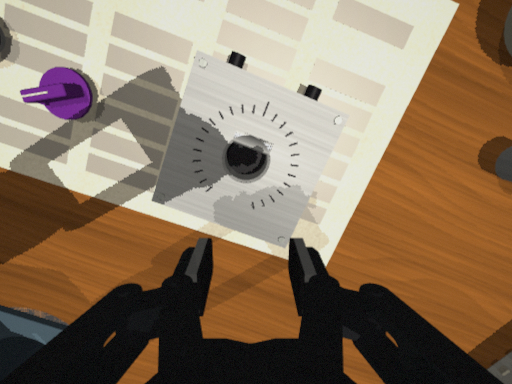

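```bash
cat >> h.py <<'E'
def rect(c,cx,cy,half,z,ppm=3.):  # up=+x, left=+y
    n=int(2*half*1000*ppm)
    P=[(cx+half,cy+half),(cx+half,cy-half),(cx-half,cy-half),(cx-half,cy+half)]
    src=np.float32([proj(c,[p[0],p[1],z]) for p in P]); dst=np.float32([[0,0],[n,0],[n,n],[0,n]])
    return cv2.warpPerspective(c['img'],cv2.getPerspectiveTransform(src,dst),(n,n))[:,:,::-1].copy()
E
python3 - <<'E'
from h import *
d=np.load('w1.npz'); c=dict(K=d['K'],T=d['T'],img=cv2.imread('pics/w1.png')[:,:,::-1])
im=rect(c,.51,-.215,.1,.09); cv2.drawMarker(im,(300,300),(0,0,255),0,20); cv2.imwrite('pics/r1.png',im)
t=snap('top','top1.png'); im=rect(t,.51,-.215,.1,.09); cv2.drawMarker(im,(300,300),(0,0,255),0,20);cv2.imwrite('pics/r1t.png',im)
E
```

```text
(no output)
```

View pics/r1.png

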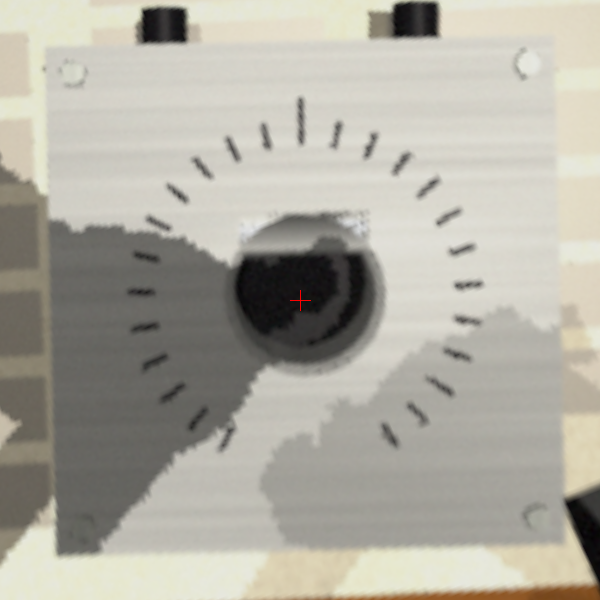

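View pics/r1t.png

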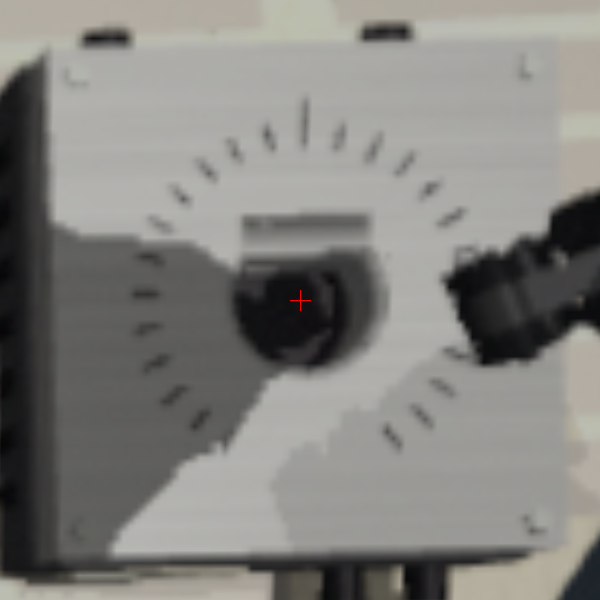

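>>> move_arm(rows="0.5 0 -0.94 -0.46 0; 0.5 0 -0.94 -0.46 0; 0.5 0 -0.94 -0.46 0; 0.5 0 -0.94 -0.46 0; 0.5 0 -0.94 -0.46 0")

```text
clock: 2.27
eef_pos: [0.4968, -0.109, 0.256]
tcp_rot: [-0.693, -0.131, 0.695, -0.136]
force: [0.9, 0.2, 0.3]
width: 0.043
```

>>> move_arm(rows="0.5 0 -0.94 -0.46 0; 0.5 0 -0.94 -0.46 0; 0.5 0 -0.94 -0.46 0; 0.5 0 -0.94 -0.46 0; 0.5 0 -0.94 -0.46 0")

```text
clock: 2.68
eef_pos: [0.5046, 0.0198, 0.2553]
tcp_rot: [-0.694, -0.125, 0.696, -0.133]
force: [0.3, 0.3, 0.3]
width: 0.0427
```

>>> move_arm(rows="0.5 0 -0.94 -0.46 0; 0.5 0 -0.94 -0.46 0; 0.5 0 -0.94 -0.46 0; 0.5 0 -0.94 -0.46 0; 0.5 0 0 0 -1")

```text
clock: 3.1
eef_pos: [0.5134, 0.1251, 0.2547]
tcp_rot: [-0.689, -0.153, 0.691, -0.16]
force: [-0.7, -0.6, 0.7]
width: 0.0426
```

>>> move_arm(rows="0.5 0 0 0 -1; 0.5 0 0 0 -1; 0.5 0 0 0 -1; 0.5 0 0 0 -1; 0.5 0 0 0 -1")

```text
clock: 3.52
eef_pos: [0.5133, 0.1203, 0.2547]
tcp_rot: [-0.634, -0.303, 0.639, -0.312]
force: [-0.4, -0.1, 0.1]
width: 0.0424
```

>>> move_arm(rows="0.5 0 0 0 -1; 0.5 0 0 0 -1; 0.5 0 0 0 -1; 0.5 0 0 0 -1; 0.5 0 0 0 -1")

```text
clock: 3.93
eef_pos: [0.5134, 0.1119, 0.2548]
tcp_rot: [-0.548, -0.437, 0.556, -0.446]
force: [-0.2, 0.4, 0.3]
width: 0.0429
```

>>> move_arm(rows="0.5 0 0 0 -1; 0.5 0 0 0 -1; 0.5 0 0 0 -1; 0.5 0 0 0 -1; 0.5 0 0 0 -1")

```text
clock: 4.35
eef_pos: [0.5134, 0.1033, 0.2551]
tcp_rot: [0.435, 0.549, -0.446, 0.557]
force: [-0.9, 0.2, -0.1]
width: 0.0423
```

>>> move_arm(rows="0.5 0 0 0 -1; 0.5 0 0 0 -1; 0.5 0 0 0 0")

```text
clock: 4.6
eef_pos: [0.5133, 0.0982, 0.2553]
tcp_rot: [0.382, 0.587, -0.395, 0.594]
force: [-0.3, 1.1, 0.5]
width: 0.0427
```

Run:
```python
from h import *
s=manip.get_state(); Rt=R.from_quat(s['tcp_rot']).as_matrix(); print(s['eef_pos'],Rt.round(3),s['joints'].round(2))
c=snap('wrist','w2.png'); np.savez('w2.npz',K=c['K'],T=c['T'])
for r in manip.pinpoint('knob_grip','wrist'): print(r, onplane(c,r['centre'][1],r['centre'][0],.052))
im=rect(c,.513,.137,.06,.07,5.); cv2.drawMarker(im,(300,300),(0,0,255),0,20); cv2.imwrite('pics/r2.png',im)
```

```text
[0.51328919 0.09819398 0.25529096] [[-0.002  0.919  0.395]
 [-0.02   0.395 -0.918]
 [-1.    -0.01   0.018]] [-0.01  0.2   1.56 -0.02  1.39 -0.41]
{'centre': [220.6, 210.7], 'confidence': 0.91} [0.49265692 0.00946579 0.052     ]
{'centre': [86.7, 175.4], 'confidence': 0.88} [0.39645704 0.15001078 0.052     ]
{'centre': [141.3, 261.2], 'confidence': 0.59} [0.51169544 0.13234772 0.052     ]
```

View pics/w2.png

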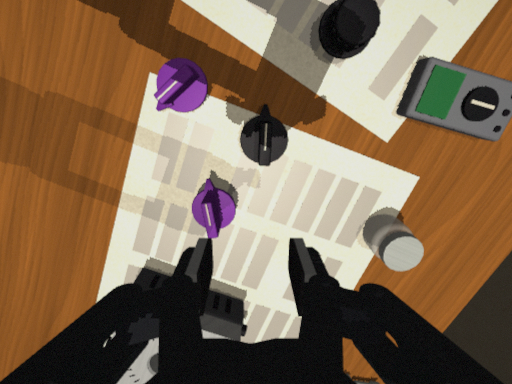

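View pics/r2.png

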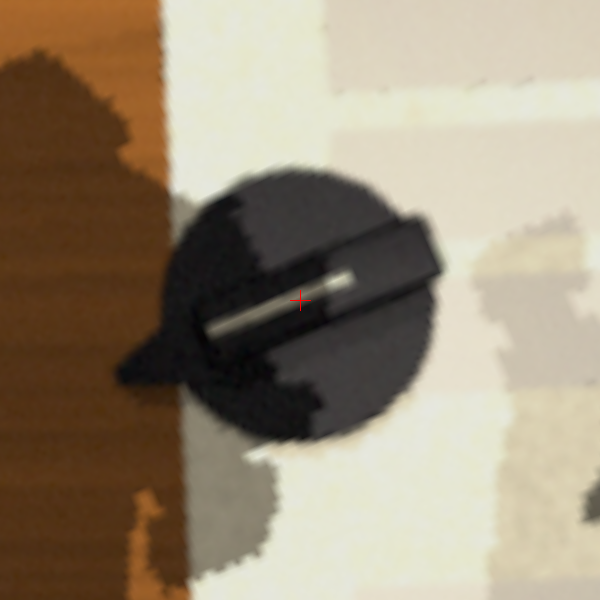

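Run:
```python
from h import *
d=np.load('w2.npz'); c=dict(K=d['K'],T=d['T'])
def back(u,v,z):
    p=[.513+(300-v)/5000,.137+(300-u)/5000,.07]; q=proj(c,p); return onplane(c,q[0],q[1],z)
print(back(299,304,.032), back(313,287,.07))
print([back(*p,.07) for p in [(420,215),(440,270),(208,330),(350,277)]])
t=snap('top','top2.png')
im=rect(t,.513,.137,.06,.07,5.); cv2.drawMarker(im,(300,300),(0,0,255),0,20); cv2.imwrite('pics/r2t.png',im)
```

```text
[0.51564541 0.13280478 0.032     ] [0.5156 0.1344 0.07  ]
[array([0.53 , 0.113, 0.07 ]), array([0.519, 0.109, 0.07 ]), array([0.507 , 0.1554, 0.07  ]), array([0.5176, 0.127 , 0.07  ])]
```

View pics/r2t.png

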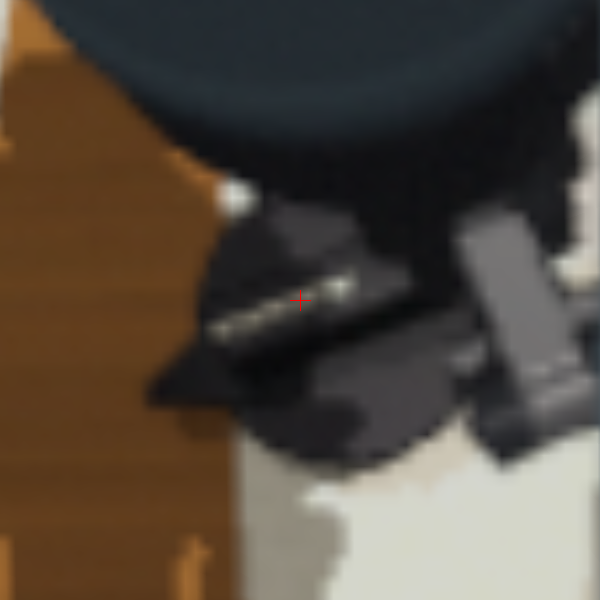

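>>> move_arm(rows="0.5 0 0 0 0.6; 0.5 0.8 0.3 -0.7 0; 0.5 0.8 0.3 -0.7 0; 0.5 0.8 0 0 0; 0.5 0 0 0 0")

```text
clock: 5.17
eef_pos: [0.5176, 0.1344, 0.1947]
tcp_rot: [0.406, 0.57, -0.416, 0.581]
force: [-0.0, 0.3, 0.2]
width: 0.0427
```

```bash
cat > st.py <<'E'
from h import *
import sys
s=manip.get_state(); Rt=R.from_quat(s['tcp_rot']).as_matrix(); print(s['clock'],s['eef_pos'].round(4),'\n',Rt.round(3),'phi',np.degrees(np.arctan2(Rt[1,1],Rt[0,1])).round(2),s['width'],s['force'].round(1))
if len(sys.argv)>3:
    g=np.array([float(a) for a in sys.argv[1:4]]); print('units',(Rt.T@(g-s['eef_pos'])/.025).round(2))
E
python3 st.py .5155 .1335 .037
```

```text
5.1667 [0.5176 0.1344 0.1947] 
 [[ 0.004  0.946  0.324]
 [-0.021  0.324 -0.946]
 [-1.    -0.003  0.021]] phi 18.89 0.04267393233791518 [-0.   0.3  0.2]
units [ 6.31 -0.07 -0.13]
```

>>> move_arm(rows="0.5 1 0 0 -0.3; 0.5 1 0 0 0; 0.5 1 0 0 0; 0.5 0.5 0 0 0; 0.5 0 0 0 0")

```text
clock: 5.58
eef_pos: [0.5211, 0.1316, 0.1089]
tcp_rot: [0.402, 0.572, -0.41, 0.586]
force: [-0.2, -0.7, -0.5]
width: 0.0428
```

```bash
python3 st.py .5155 .1335 .037; python3 -c "
from h import *
snap('wrist','w3.png')"
```

```text
5.5833 [0.5211 0.1316 0.1089] 
 [[ 0.01   0.94   0.342]
 [-0.021  0.342 -0.94 ]
 [-1.     0.003  0.023]] phi 19.98 0.04276552904386715 [-0.2 -0.7 -0.5]
units [ 2.87 -0.19 -0.21]
```

View pics/w3.png

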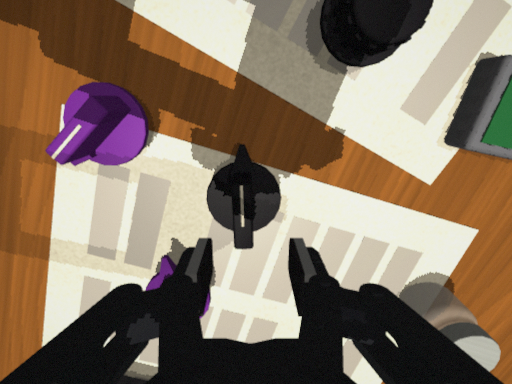

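>>> move_arm(rows="0.5 0 -0.3 -0.2 0; 0.5 1 0 0 0; 0.5 1 0 0 0; 0.5 0.5 0 0 0; 0.5 0 0 0 0")

```text
clock: 6.05
eef_pos: [0.5186, 0.1327, 0.0553]
tcp_rot: [0.407, 0.566, -0.407, 0.59]
force: [0.6, -0.4, 0.5]
width: 0.0428
```

```bash
python3 st.py .5155 .1335 .037; python3 -c "
from h import *
snap('wrist','w4.png')"
```

```text
6.05 [0.5186 0.1327 0.0553] 
 [[ 0.027  0.941  0.338]
 [-0.02   0.338 -0.941]
 [-0.999  0.019  0.028]] phi 19.76 0.04281927056914536 [ 0.6 -0.4  0.5]
units [ 0.73 -0.12 -0.09]
```

View pics/w4.png

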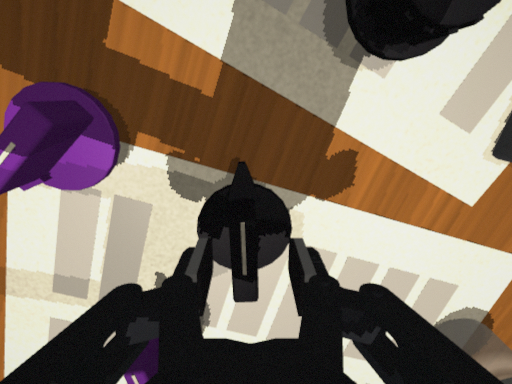

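>>> move_arm(rows="0.5 0.7 -0.15 -0.1 0; 0.5 0 0 0 0")

```text
clock: 6.27
eef_pos: [0.5174, 0.1339, 0.0424]
tcp_rot: [0.408, 0.564, -0.406, 0.592]
force: [-1.3, -0.1, -0.6]
width: 0.0426
```

>>> move_arm(rows="0 0 0 0 0; 0 0 0 0 0; 0 0 0 0 0; 0 0 0 0 0; 0 0 0 0 0", newtons=50)

```text
clock: 6.68
eef_pos: [0.5214, 0.1343, 0.0494]
tcp_rot: [0.41, 0.562, -0.403, 0.594]
force: [-0.9, 0.4, -2.1]
width: 0.0131
```

```bash
python3 st.py .5155 .1335 .037; python3 -c "
from h import *
snap('wrist','w5.png')"
```

```text
6.6833 [0.5214 0.1343 0.0494] 
 [[ 0.044  0.941  0.337]
 [-0.019  0.338 -0.941]
 [-0.999  0.035  0.032]] phi 19.74 0.013077025972622175 [-0.9  0.4 -2.1]
units [ 0.49 -0.25 -0.07]
```

View pics/w5.png

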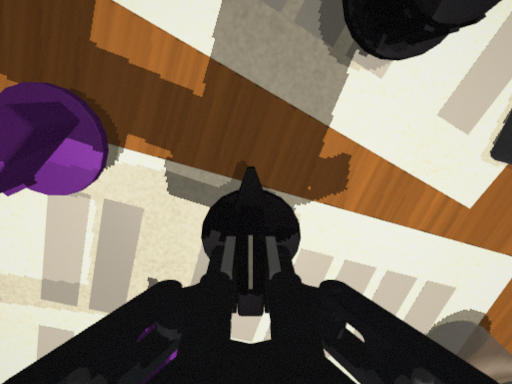

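>>> move_arm(rows="0 -0.5 0 0 0; 0 -1 0 0 0; 0 -1 0 0 0; 0 -1 0 0 0; 0 -1 0 0 0")

```text
clock: 7.15
eef_pos: [0.5116, 0.1358, 0.1594]
tcp_rot: [0.407, 0.566, -0.407, 0.59]
force: [-0.3, 0.4, -1.0]
width: 0.013
```

```bash
python3 st.py .5117 -.217 .19; python3 -c "
from h import *
snap('wrist','w6.png');snap('scene','s6.png')"
```

```text
7.15 [0.5116 0.1358 0.1594] 
 [[ 0.028  0.941  0.336]
 [-0.02   0.337 -0.941]
 [-0.999  0.02   0.028]] phi 19.69 0.013031478117804229 [-0.3  0.4 -1. ]
units [-0.95 -4.72 13.32]
```

View pics/w6.png

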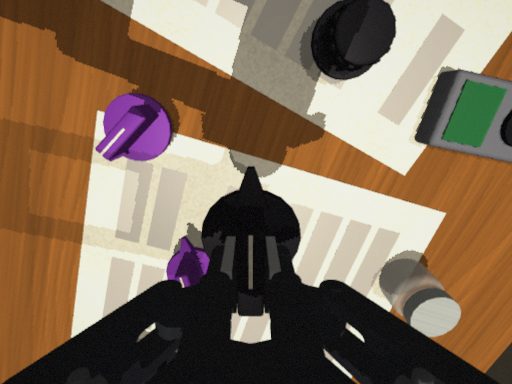

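View pics/s6.png

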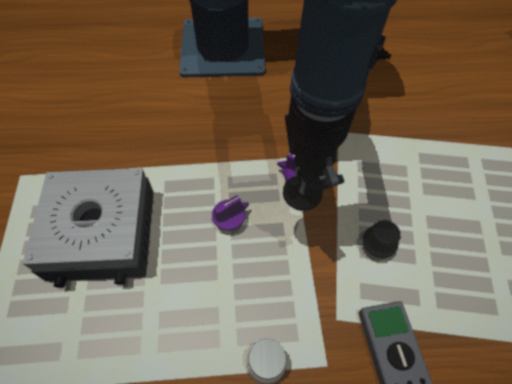

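>>> move_arm(rows="0 -0.4 -0.34 0.95 0; 0 -0.2 -0.34 0.95 0; 0 -0.2 -0.34 0.95 0; 0 0 -0.34 0.95 0; 0 0 -0.34 0.95 0")

```text
clock: 7.67
eef_pos: [0.5127, 0.0114, 0.1842]
tcp_rot: [0.407, 0.566, -0.402, 0.594]
force: [-0.4, -0.1, -1.9]
width: 0.013
```

>>> move_arm(rows="0 0 -0.34 0.95 0; 0 0 -0.34 0.95 0; 0 0 -0.34 0.95 0; 0 0 -0.34 0.95 0; 0 0 -0.34 0.95 0")

```text
clock: 8.08
eef_pos: [0.5106, -0.1201, 0.1817]
tcp_rot: [0.407, 0.568, -0.402, 0.592]
force: [0.8, -0.2, -1.5]
width: 0.0131
```

>>> move_arm(rows="0 0 -0.34 0.95 0; 0 0 -0.34 0.95 0; 0 0 -0.34 0.95 0; 0 0 0 0 1; 0 0 0 0 1")

```text
clock: 8.5
eef_pos: [0.5081, -0.2048, 0.177]
tcp_rot: [0.458, 0.531, -0.454, 0.55]
force: [-0.1, -0.1, -1.3]
width: 0.0129
```

```bash
python3 st.py .5117 -.217 .19
```

```text
8.5 [ 0.5081 -0.2048  0.177 ] 
 [[ 0.024  0.986  0.168]
 [-0.012  0.168 -0.986]
 [-1.     0.021  0.016]] phi 9.67 0.012888898167208637 [-0.1 -0.1 -1.3]
units [-0.51  0.07  0.51]
```

>>> move_arm(rows="0 -0.1 0 0.1 1; 0 -0.1 0 0.1 1; 0 -0.1 0 0.1 1; 0 0 0 0 1; 0 0 0 0 1")

```text
clock: 8.92
eef_pos: [0.5054, -0.2134, 0.1782]
tcp_rot: [0.571, 0.416, -0.565, 0.427]
force: [-0.4, -0.8, -1.1]
width: 0.0127
```

>>> move_arm(rows="0 0 0 0 1; 0 0 0 0 1; 0 0 0 0 1; 0 0 0 0 1; 0 0 0 0 1")

```text
clock: 9.33
eef_pos: [0.5027, -0.2123, 0.1721]
tcp_rot: [0.651, 0.279, -0.647, 0.282]
force: [-0.1, -0.3, -1.0]
width: 0.0133
```

>>> move_arm(rows="0 0 0 0 1; 0 0 0 0 1; 0 0 0 0 1; 0 0 0 0 1; 0 0 0 0 1")

```text
clock: 9.75
eef_pos: [0.5, -0.2109, 0.1659]
tcp_rot: [-0.696, -0.127, 0.696, -0.124]
force: [-0.5, -0.3, 0.3]
width: 0.0126
```

>>> move_arm(rows="0 0 0 0 1; 0 0 0 0 1; 0 0 0 0 1; 0 0 0 0 1; 0 0 0 0 0")

```text
clock: 10.17
eef_pos: [0.4973, -0.2094, 0.1599]
tcp_rot: [-0.704, 0.002, 0.71, 0.008]
force: [-0.8, 0.3, -1.2]
width: 0.013
```

```bash
python3 st.py .5117 -.217 .16;python3 - <<'E'
from h import *
c=snap('wrist','w7.png');snap('scene','s7.png'); t=snap('top','t7.png')
for n in ['wrist','top','scene']: print(n,manip.pinpoint('knob_grip',n),manip.pinpoint('bore',n))
cv2.imwrite('pics/t7c.png',cv2.resize(t['img'][100:260,300:460,::-1],(600,600)))
E
```

```text
10.1667 [ 0.4973 -0.2094  0.1599] 
 [[-0.008 -0.014 -1.   ]
 [ 0.008 -1.     0.014]
 [-1.    -0.008  0.008]] phi -90.81 0.013046735464726053 [-0.8  0.3 -1.2]
units [-0.01  0.3  -0.58]
wrist [{'centre': [256.5, 249.1], 'confidence': 0.79}, {'centre': [203.3, 14.5], 'confidence': 0.78}] [{'centre': [189.5, 258.6], 'confidence': 0.65}, {'centre': [257.5, 248.0], 'confidence': 0.48}]
top [{'centre': [179.7, 396.5], 'confidence': 0.78}, {'centre': [231.1, 211.7], 'confidence': 0.76}, {'centre': [185.5, 275.2], 'confidence': 0.66}] [{'centre': [179.9, 385.2], 'confidence': 0.86}]
scene [{'centre': [160.6, 296.4], 'confidence': 0.7}, {'centre': [206.5, 229.0], 'confidence': 0.62}, {'centre': [179.2, 74.2], 'confidence': 0.6}] [{'centre': [213.6, 85.0], 'confidence': 0.93}]
```

View pics/w7.png

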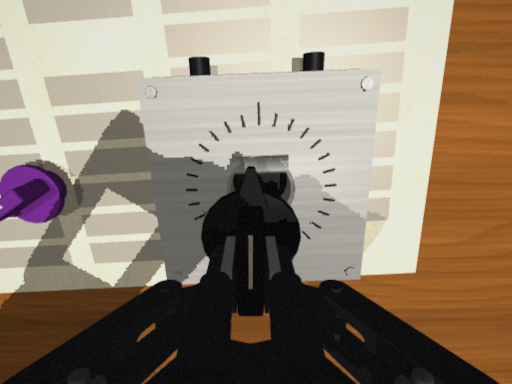

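View pics/s7.png

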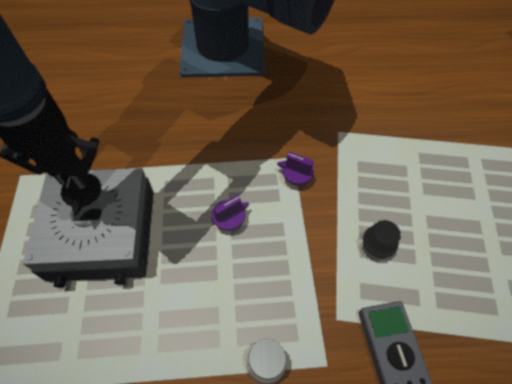

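View pics/t7c.png

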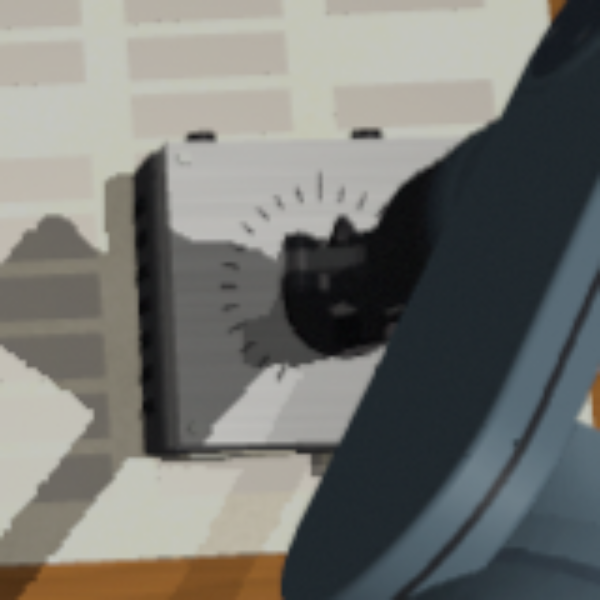

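Run:
```python
from h import *
from scipy.optimize import least_squares
s=manip.get_state(); Rt=R.from_quat(s['tcp_rot']).as_matrix(); c=manip.read_camera('wrist')
g=cv2.cvtColor(c['img'],cv2.COLOR_RGB2GRAY)
print('row240',[int(x) for x in g[232,195:208]],[int(x) for x in g[232,294:306]]); print('col225',[int(x) for x in g[185:205,225]]); 
# tool-frame circle: centre (h,dy,dz) with tool x=h (pos=below TCP)
a=np.linspace(0,2*np.pi,400)
def circ(p,r=.031):
    P=np.c_[np.full(400,p[0]),p[1]+r*np.cos(a),p[2]+r*np.sin(a)]@Rt.T+s['eef_pos']
    return np.array([proj(c,q) for q in P])
def f(p):
    q=circ(p); i=np.argmin(abs(q[:,0]-225)+1e3*(q[:,1]>225))
    return [q[:,0].min()-202, q[:,0].max()-300, np.interp(228,*[x for x in zip(*sorted(map(tuple,q[q[:,1]<215])))])-195.]
r=least_squares(f,[.005,0,0],diff_step=1e-4); print(r.x,r.fun)
q=circ(r.x); im=c['img'][:,:,::-1].copy(); cv2.polylines(im,[q.round().astype(int)],True,(0,0,255)); im=im[130:330,150:350]
im=np.clip(im.astype(float)*2,0,255).astype(np.uint8); cv2.imwrite('pics/fit.png',cv2.resize(im,(600,600)))
```

```text
row240 [101, 100, 100, 100, 99, 95, 75, 11, 16, 7, 5, 13, 15] [13, 8, 11, 10, 14, 26, 54, 66, 76, 98, 144, 161]
col225 [102, 104, 103, 100, 99, 98, 101, 102, 104, 86, 41, 7, 5, 12, 18, 16, 14, 18, 13, 15]
[1.90112116e-02 2.08312997e-05 2.22837185e-04] [ 2.84217094e-14  0.00000000e+00 -2.84217094e-14]
```

View pics/fit.png

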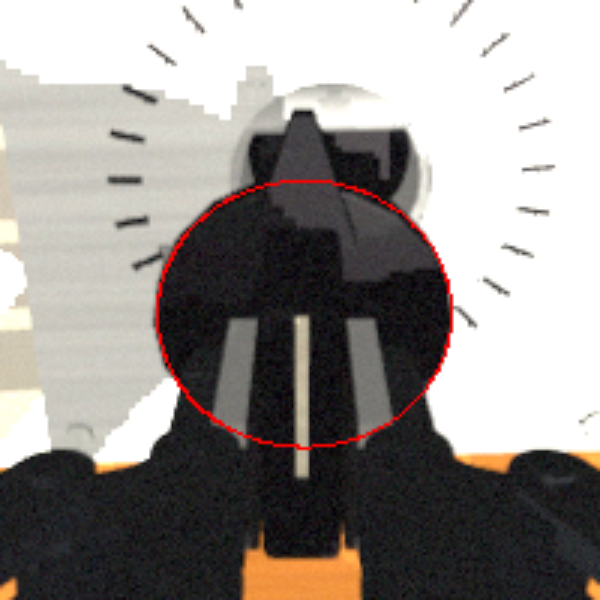

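>>> move_arm(rows="0 -0.1 0.15 -0.35 -0.4; 0 -0.1 0.15 -0.3 0; 0 -0.04 0 0 0")

```text
clock: 10.92
eef_pos: [0.5145, -0.2172, 0.1672]
tcp_rot: [-0.705, -0.012, 0.709, -0.006]
force: [0.6, 0.3, -2.2]
width: 0.013
```

```bash
python3 st.py .5117 -.217 .14
```

```text
10.9167 [ 0.5145 -0.2172  0.1672] 
 [[-0.007  0.026 -1.   ]
 [ 0.008 -1.    -0.026]
 [-1.    -0.008  0.007]] phi -88.52 0.013002460193363884 [ 0.6  0.3 -2.2]
units [ 1.09 -0.    0.1 ]
```

>>> move_arm(rows="0 0.7 0 0.1 0; 0 0.7 0 0 0; 0 0 0 0 0")

```text
clock: 11.17
eef_pos: [0.5134, -0.2181, 0.1332]
tcp_rot: [-0.706, -0.01, 0.708, -0.007]
force: [-1.1, 0.7, -1.9]
width: 0.0128
```

```bash
python3 st.py .5117 -.217 .113;python3 - <<'E'
from h import *
c=snap('wrist','w8.png'); im=rect(c,.5117,-.217,.06,.09,5.); im=np.clip(im*1.6,0,255).astype(np.uint8)
for r in (24,27): cv2.circle(im,(300,300),5*r,(0,0,255),1)
cv2.imwrite('pics/r8.png',im); snap('scene','s8.png')
cv2.imwrite('pics/s8c.png',cv2.resize(cv2.imread('pics/s8.png')[130:290,10:170],(600,600)))
E
```

```text
11.1667 [ 0.5134 -0.2181  0.1332] 
 [[-0.003  0.024 -1.   ]
 [ 0.005 -1.    -0.024]
 [-1.    -0.005  0.003]] phi -88.61 0.012764794062476178 [-1.1  0.7 -1.9]
units [ 0.81 -0.04  0.07]
```

View pics/r8.png

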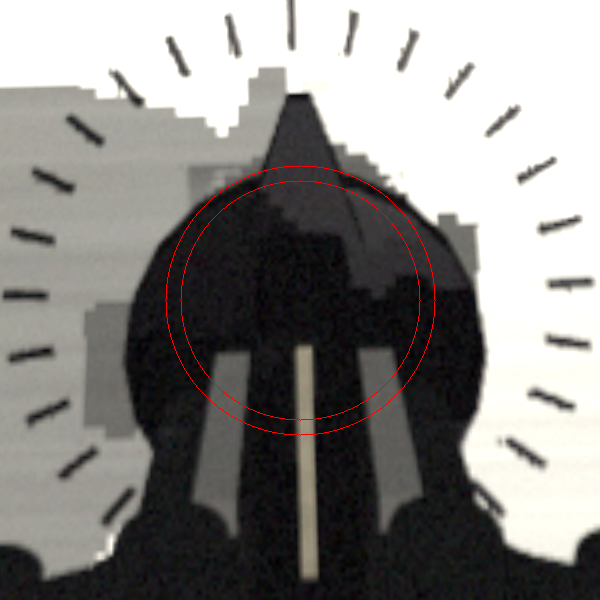

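View pics/s8c.png

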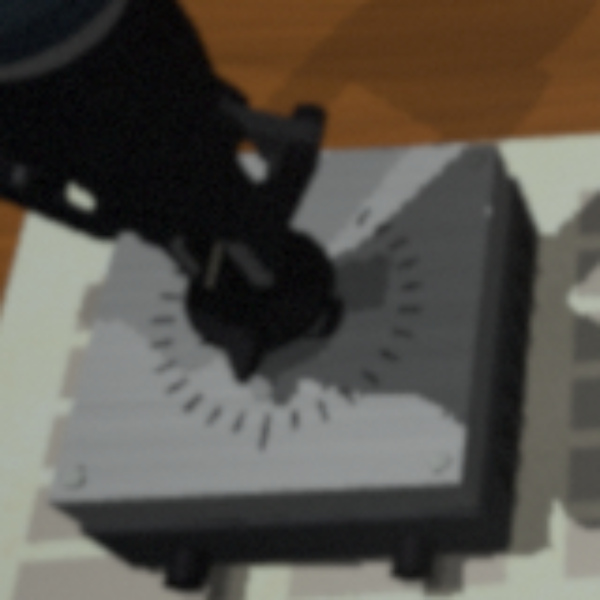

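>>> move_arm(rows="0 0.3 0 0.07 0; 0 0.25 0 0 0")

```text
clock: 11.43
eef_pos: [0.5137, -0.2194, 0.1245]
tcp_rot: [0.708, 0.009, -0.706, 0.008]
force: [-4.0, 2.0, 1.7]
width: 0.0132
```

```bash
python3 st.py .5117 -.217 .113
```

```text
11.4333 [ 0.5137 -0.2194  0.1245] 
 [[ 0.002  0.025 -1.   ]
 [ 0.001 -1.    -0.025]
 [-1.    -0.001 -0.002]] phi -88.59 0.013198158901516594 [-4.   2.   1.7]
units [ 0.46 -0.1   0.08]
```

>>> move_arm(rows="0 0.1 -0.12 0.12 0; 0 0.25 -0.03 0.05 0")

```text
clock: 11.6
eef_pos: [0.5097, -0.216, 0.116]
tcp_rot: [0.708, 0.008, -0.706, 0.009]
force: [0.1, -0.4, -2.0]
width: 0.0128
```

```bash
python3 st.py .5117 -.217 .113
```

```text
11.6 [ 0.5097 -0.216   0.116 ] 
 [[ 0.004  0.024 -1.   ]
 [-0.    -1.    -0.024]
 [-1.     0.    -0.004]] phi -88.61 0.01279760051694695 [ 0.1 -0.4 -2. ]
units [ 0.12  0.04 -0.08]
```

Going down freely; continue until the skirt touches.

>>> move_arm(rows="0 0.2 0.03 -0.06 0; 0 0.1 0 0 0")

```text
clock: 11.77
eef_pos: [0.5123, -0.2165, 0.1115]
tcp_rot: [0.71, 0.008, -0.704, 0.009]
force: [-11.2, 4.7, 31.6]
width: 0.0131
```

```bash
python3 st.py .5117 -.217 .113
python3 - <<'E'
from h import *
snap('scene','s9.png')
cv2.imwrite('pics/s9c.png',cv2.resize(cv2.imread('pics/s9.png')[130:290,10:170],(600,600)))
E
```

```text
11.7667 [ 0.5123 -0.2165  0.1115] 
 [[ 0.008  0.024 -1.   ]
 [-0.002 -1.    -0.024]
 [-1.     0.002 -0.008]] phi -88.62 0.013096406678757003 [-11.2   4.7  31.6]
units [-0.06  0.02  0.02]
```

View pics/s9c.png

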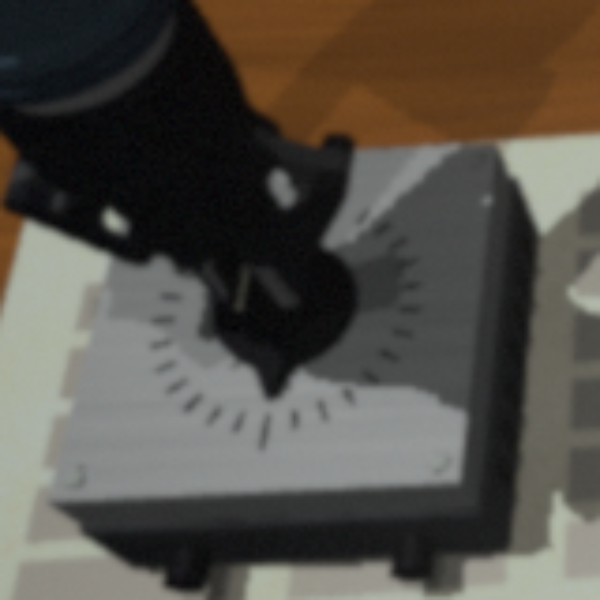

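>>> move_arm(rows="0.45 0 0 0 0; 0.45 0 0 0 0; 0.45 0 0 0 0; 0.45 0 0 0 0")

```text
clock: 12.15
eef_pos: [0.5138, -0.2171, 0.1129]
tcp_rot: [0.711, 0.007, -0.703, 0.01]
force: [-0.1, 0.5, 0.2]
width: 0.0385
```

```bash
python3 st.py .5117 -.217 .25; python3 -c "
from h import *
snap('wrist','w10.png')"
```

```text
12.15 [ 0.5138 -0.2171  0.1129] 
 [[ 0.013  0.024 -1.   ]
 [-0.005 -1.    -0.024]
 [-1.     0.005 -0.012]] phi -88.62 0.03845653472331332 [-0.1  0.5  0.2]
units [-5.48  0.02  0.01]
```

View pics/w10.png

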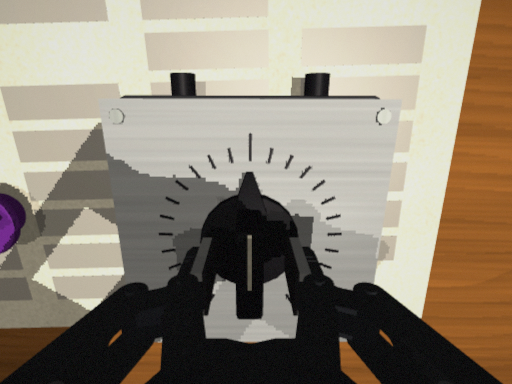

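Released; bar sits between the open fingers, nose at the long tick. Withdraw upward.

>>> move_arm(rows="0.45 -0.5 0 0 0; 0.45 -1 0 0 0; 0.45 -1 0 0 0; 0.45 -1 0 0 0; 0.45 -1 0 0 0")

```text
clock: 12.62
eef_pos: [0.5085, -0.2143, 0.2201]
tcp_rot: [-0.706, -0.01, 0.708, -0.006]
force: [1.1, -0.4, 0.5]
width: 0.038
```

>>> move_arm(rows="0.45 -0.5 0 1 0; 0.45 0 0 1 0; 0.45 0 0 1 0; 0.45 0 0 0 0")

```text
clock: 12.95
eef_pos: [0.4352, -0.2183, 0.2387]
tcp_rot: [0.71, 0.009, -0.705, 0.01]
force: [1.3, 0.5, 0.6]
width: 0.0385
```

```bash
python3 st.py
python3 - <<'E'
from h import *
w=snap('wrist','w11.png');s=snap('scene','s11.png');t=snap('top','t11.png')
for n,c in (('wrist',w),('scene',s),('top',t)):
    print(n,[(r['confidence'],onplane(c,r['centre'][1],r['centre'][0],.118).round(4)) for r in manip.pinpoint('knob_grip',n)])
cv2.imwrite('pics/s11c.png',cv2.resize(s['img'][130:290,10:170,::-1],(600,600)))
# skirt circle predictions at home height: bottom .09, top .098; 
im=rect(w,.5117,-.217,.06,.098,5.); im=np.clip(im*1.6,0,255).astype(np.uint8); cv2.circle(im,(300,300),155,(0,0,255),1); cv2.imwrite('pics/r11.png',im)
E
```

```text
12.95 [ 0.4352 -0.2183  0.2387] 
 [[ 0.007  0.026 -1.   ]
 [-0.002 -1.    -0.026]
 [-1.     0.002 -0.007]] phi -88.51 0.03846371414939547 [1.3 0.5 0.6]
wrist [(0.8, array([ 0.4938, -0.0283,  0.118 ])), (0.58, array([ 0.5101, -0.2153,  0.118 ]))]
scene [(0.8, array([ 0.5051, -0.2152,  0.118 ])), (0.78, array([0.4355, 0.1376, 0.118 ])), (0.62, array([0.5245, 0.018 , 0.118 ]))]
top [(0.91, array([0.4831, 0.0176, 0.118 ])), (0.78, array([ 0.5123, -0.2139,  0.118 ])), (0.78, array([0.3918, 0.1468, 0.118 ]))]
```

View pics/s11c.png

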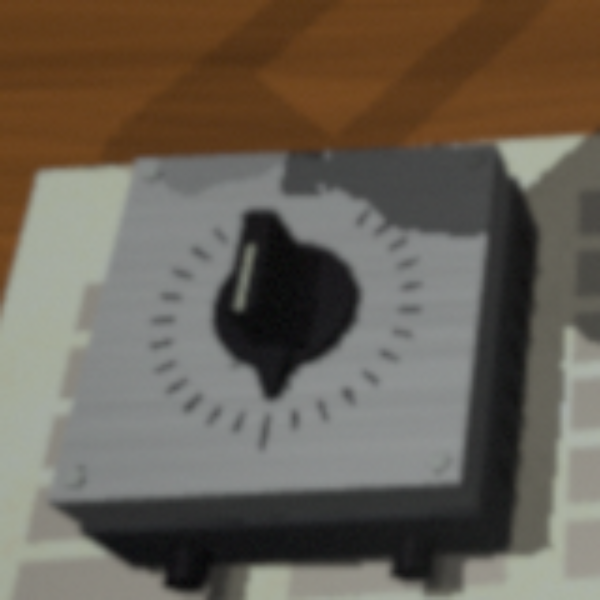

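View pics/r11.png

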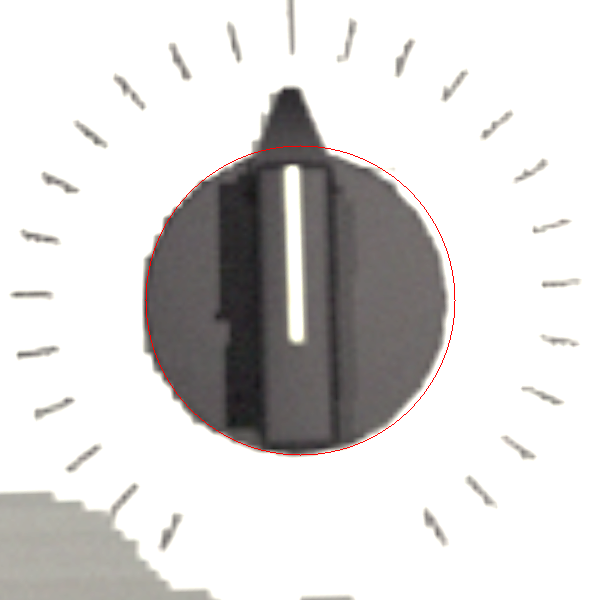

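View pics/s11.png

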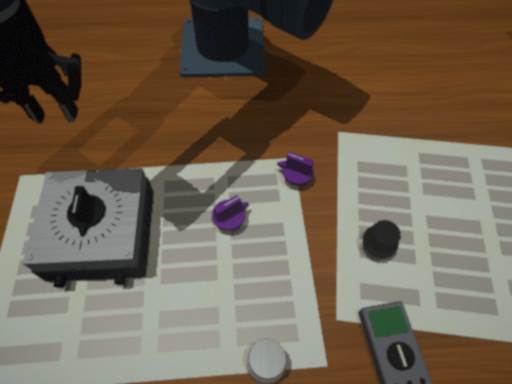

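```bash
python3 -c "
from bench import manip
print(manip.close_job(), manip.get_state()['clock'])"
```

```text
the job is handed in; nothing more can be done
the job is handed in; nothing more can be done
```

The black pointer knob is refitted in the transformer's bore, fully home and released. I handed the job in at about 13 s, with no verdict reported.

**What I did:** I gripped the knob by its bar and turned it about 109° so its flat met the bore's flat. I corrected a few millimetres when it brushed the bore's bevel, lowered it until the skirt met the deck at about 32 N, then opened the fingers and withdrew.

**Last checks:**
- **Seating:** the skirt's size and position in the wrist picture match home height at the bore centre, within about 1–2 mm. The networks place the knob within about 3 mm of the bore in the wrist and top views.
- **Alignment:** the nose points at the long tick.
- **Other parts:** both purple look-alikes and the round knob look unmoved, and the arm is clear.

**What disagreed:**
- The scene camera put the knob about 7 mm off the bore in x. The same camera's picture shows it seated, so I took that as network error.
- The tool's tilt drifted up to about 2.7° around the grasp, but was below 0.5° at insertion.

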